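# Draw the blade bar out of the trimmer housing

## Robot

A 6-joint arm with a two-finger parallel gripper is mounted at the origin on the work surface. World frame = base frame: x ahead of the robot, y to its left, z up, the work surface at z = 0. Lengths are in m, angles in rad, forces in N, time in s.
With the tool pointing down it reaches from about 0.275 to 0.825 m from the base axis. Payload 5.2 kg.
Tool frame: the origin (TCP) lies midway between the tips of the shut fingers; the grasp point (between the pads) lies 19 mm behind it; x points along the fingers, y is the direction in which the jaws open and shut, and the axes are right-handed (so a half turn about x gives the same grasp; the last joint's range is limited). The gripper opens to 93 mm and grips with 3 to 60 N. Pads are 15 mm wide; open, the fingers measure 128 mm over their backs; the gripper's body (75 mm by 188 mm) begins 65 mm behind the grasp point.
Start: joints at [1.129, 0.259, 1.535, -0, 1.348, -0.203], TCP at [0.13, 0.534, 0.219] pointing down, gripper open.
Joint ranges: [-3.14, 3.14], [-0.91, 2.08], [0.19, 2.58], [-1.22, 4.36], [0.22, 2.71], [-3.12, 3.12]. Speed limits (rad/s): [2.57, 2.57, 3.14, 3.14, 3.14, 3.14].

## Interface

Orientations are given as [roll, pitch, yaw] about the fixed x, y, z axes, in that order (R = Rz(yaw) Ry(pitch) Rx(roll)).
In Python, from station import manip, get_image, get_calibration, workorder gives the robot as it stands.
- The arm moves only by the shell command python3 -m creep 'ROWS' [FORCE]. ROWS is JSON, a list that holds one entry, the list of rows, each a list of 5 numbers: the shift along the tool's x, y, z in cm, then the turn about the tool's x in rad, then the closure, from -1 (fully open) to 1 (shut). A call has 1 to 12 rows; each row is the pose to reach, as a shift and turn from the pose commanded when the call began, along the tool's axes at that moment; what a row does not reach only later rows make up. A row lasts 1/10 s, in which the tool goes at most 50 mm and 8.59 degrees, less where a joint would pass 70% of its speed; a pose out of reach is approached as far as the arm can. A call with a gripper value outside its range is refused whole. The fingers move at their own pace and stop on an object; FORCE is the grip in N (left out, the last holds). Time passes only in rows, so rows that repeat a pose let the fingers close. It gives the time, the measured TCP pose, the force and the opening at its end, in the units of the state.
- manip.get_obs(): the state, without advancing time (a new reading comes with each control period).
- get_image(name): name is "scene" or "top"; returns (picture, depth): 384x512x3 uint8, blue, green, red; 384x512 float32, m along the optical axis (not along the pixel's ray), 0 where there is no reading.
- get_calibration(name): a dict with "fov_y" (degrees; the focal length in pixels is half the picture's height over the tangent of half this angle, whatever the lens; pixels are square), "cx", "cy" (the principal point, pixels), "dist" ([k1, k2, p1, p2, k3] as OpenCV has them; the pictures are not rectified), "R" (3x3) and "t" (3): a world point X has camera coordinates R X + t. Camera axes: x right, y down, z forward; pixel columns grow to the right and rows downward; lengths in m; the calibration is good to about 2 mm. A picture is of the moment at which its call begins. get_calibration takes no time and is no camera call.
- workorder.hand_in(): hands the job in, once; it reports no verdict.
The state is a dict: "time_s": time; "joints": joint angles; "qvel": joint speeds; "joint_efforts": joint torques, N m; "tool_pos": TCP position; "tool_rot": TCP orientation; "wrist_force": force on the tool from outside, world axes, zero at the start; "moment": the same for the moment, N m; "gripper_width": finger opening in m.
Only numpy, scipy, OpenCV 4.12 (cv2) and the standard library are available. Lean on these libraries where they do the work, as an engineer would, in place of code of your own. Each camera call takes 0.05 s, during which the arm holds its last target. There are 200 camera calls.

## Task

The hedge trimmer's housing is open for repair: stand the motor that is in it upright on the rubber pad at the free place of the parts shelf, so that it makes a neat row with the two spare motors, and let go of it. Then take the long blade bar, which is trapped under the housing's two roofed ends: slide it under one roof, tilt its other end up through the opening and draw it out slantwise. Finish while still holding the bar in the gripper, level and still, with all of it at least 60 mm higher than the top of the housing and touching nothing else; leave the spare motors, the gear and the screwdriver where they are.

Things in the scene. Friction and masses are not known exactly. Their poses are not given: they have to be found in the camera images.
- housing: Orange plastic housing half, fixed: a straight trough 428 mm long (y axis), 190 wide (x), 68 high; origin at the centre of its underside. Floor and walls 4 mm thick, inside 420 x 182 mm. Four screw bosses, 18 mm thick and 60 high, stand outside the long walls at y = -120 and +120; a black loop handle, up to 44 mm high, sticks out 75 mm beyond the -y end.
- opening (a point): Centre of the opening in the housing's top, 68 mm above its underside, axes as the housing's. The opening is 220 mm long (y -110 to +110) and 182 wide; beyond it both ends of the trough are covered by fixed flat roofs 4 mm thick (64 to 68 mm above the housing's underside), with 100 mm of empty trough under each.
- bar: Blade bar, metal, 300 mm long (its y axis), 14 mm wide (x), 20 mm high (z), 0.2 to 0.3 kg, loose, lying along the trough on the inside floor, its middle in the opening and both ends under the roofs; origin at the centre of its underside, which is also the middle of its length; balanced there.
- bar_end_a (a point): Centre of the bar's end face at its +y end (150 mm from the middle, 10 mm above its underside).
- bar_end_b (a point): Centre of the bar's end face at its -y end.
- motor: Plain steel electric motor, an upright cylinder of diameter 38 mm and height 57 mm (and a 10 mm shaft stub on top), about 0.2 kg, loose, standing on the housing's inside floor in the opening beside the bar, on the housing's +x side; origin at the centre of its underside, z its axis.
- shelf: Low plywood shelf, fixed: board 240 mm long (its x axis) and 100 mm wide (y), top 50 mm above the bench; origin at the centre of its underside on the bench. Three places in a row along x at -65, 0 and +65 mm, on its centre line: two hold spare motors, one is free.
- pad: Round black rubber pad, diameter 46 mm, 2 mm thick, fixed on the shelf at the free place; origin at the centre of its underside (50 mm above the bench). The motor belongs centred on its top.
- spare_a: Spare motor like the other, standing on the shelf at one of the places; origin at the centre of its underside. To be left alone.
- spare_b: The other spare motor on the shelf. To be left alone.
- gear: Steel gear wheel, diameter 82 mm, 18 mm high at the hub, lying beyond the housing; origin at the centre of its underside. To be left alone.
- driver: Screwdriver with a black handle 180 to 200 mm long, lying on the bench on the far side of housing and shelf; origin under its middle. To be left alone.

How it is judged:
On the way, in this order (a step that is already met when the one before it is completed fails the run):
1. the motor stands upright on the rubber pad, let go (horizontal distance between motor and pad below 0.01 m and z of motor in the frame of pad between -0.002 and 0.006 m and angle between motor's own z axis and vertical below 0.1 rad and contact force between the fingers and motor below 0.1 N and linear speed of motor below 0.03 m/s), for 0.2 s.
2. the bar is tilted through the opening: one end above the roofs, the other still under a roof (((height (world z) of bar_end_a above 0.078 m and height (world z) of bar_end_b below 0.055 m and x of bar_end_b in the frame of housing between -0.091 and 0.091 m and y of bar_end_b in the frame of housing between -0.21 and 0.21 m) or (height (world z) of bar_end_b above 0.078 m and height (world z) of bar_end_a below 0.055 m and x of bar_end_a in the frame of housing between -0.091 and 0.091 m and y of bar_end_a in the frame of housing between -0.21 and 0.21 m))), for 0.1 s.
At the end, for the whole second after the job is handed in: The fingers hold the bar, still and level within 0.2 rad, both end centres over 133 mm above the bench, touching no other thing; the motor stands upright (0.1 rad) on the pad, within 10 mm of its centre, let go and at rest (all of step 1 and height (world z) of each of bar_end_a, bar_end_b above 0.133 m and angle between bar's own y axis and vertical between 1.37 and 1.77 rad and contact force between the fingers and bar above 1 N and contact force between bar and housing below 0.3 N and contact force between bar and shelf below 0.3 N and contact force between bar and spare_a below 0.3 N and contact force between bar and spare_b below 0.3 N and contact force between bar and motor below 0.3 N and linear speed of bar below 0.03 m/s and angular speed of bar below 0.2 rad/s); the arm keeps its last pose, push and grip.
It fails at once if a spare motor is moved more than 15 mm (distance of spare_a from where it was at the start of the episode above 0.015 m).
It fails at once if a spare motor is moved more than 15 mm (distance of spare_b from where it was at the start of the episode above 0.015 m).
It fails at once if the gear is moved more than 20 mm (distance of gear from where it was at the start of the episode above 0.02 m).
It fails at once if the screwdriver is moved more than 20 mm (distance of driver from where it was at the start of the episode above 0.02 m).
It also fails if it takes over 58 s, if anything falls off the work surface, if the arm or the gripper's body presses on something with over 40 N, if the wrist force passes 120 N, or if a joint passes its speed limit or range.

## Working session

There is one attempt and no reset: what is moved stays moved. The work goes in short steps, Python scripts to look and compute and a shell command to move; the robot and the scene stay as the last step left them, time stands still between calls to the robot, and variables do not carry over. Pictures are saved under pics/ and viewed, about 8 in all and at most 12, crops included, and the job is handed in when it is done.

```bash
mkdir -p pics; ls; cat > h.py <<'E'
import numpy as np,cv2
from station import manip,get_image,get_calibration,workorder
from scipy.spatial.transform import Rotation as Ro
def cal(n):
    c=get_calibration(n);f=192/np.tan(np.radians(c['fov_y'])/2)
    return np.array([[f,0,c['cx']],[0,f,c['cy']],[0,0,1.]]),np.array(c['dist'],float),np.array(c['R']),np.array(c['t'])
def atz(n,uv,z):
    K,d,R,t=cal(n);p=cv2.undistortPoints(np.array(uv,float).reshape(-1,1,2),K,d).reshape(-1,2)
    r=np.c_[p,np.ones(len(p))]@R;o=-R.T@t
    return o+r*((z-o[2])/r[:,2])[:,None]
def cloud(n,dep):
    K,d,R,t=cal(n);v,u=np.mgrid[:384,:512]
    p=cv2.undistortPoints(np.stack([u,v],-1).reshape(-1,1,2).astype(float),K,d).reshape(-1,2)
    z=dep.reshape(-1,1);X=(np.c_[p,np.ones(len(p))]*z-t)@R
    X[z[:,0]==0]=np.nan
    return X.reshape(384,512,3)
def proj(n,X):
    K,d,R,t=cal(n);return cv2.projectPoints(np.array(X,float).reshape(-1,1,3),cv2.Rodrigues(R)[0],t,K,d)[0].reshape(-1,2)
def snap(n):
    im,dep=get_image(n);np.savez(n+'.npz',im=im,dep=dep);return im,dep
E
python3 - <<'E'
from h import *
o=manip.get_obs();print(o)
for n in('top','scene'):
    im,d=snap(n);cv2.imwrite(f'pics/{n}0.png',cv2.resize(im,(800,600)));print(n,-cal(n)[2].T@cal(n)[3],cal(n)[2][2])
E
```

```text
pics
{'time_s': 0.0, 'joints': array([ 1.12921325e+00,  2.59354490e-01,  1.53606100e+00,  2.15297714e-05,
        1.34801234e+00, -2.02774291e-01]), 'qvel': array([-0.00040483,  0.0001578 , -0.00114151,  0.00022292, -0.00131746,
        0.00151998]), 'joint_efforts': array([-2.35687199e-03, -4.37316942e+01, -2.83994794e+01,  7.14724744e-02,
        4.14849585e-02, -1.45551899e-04]), 'tool_pos': array([0.12981955, 0.5339023 , 0.2178204 ]), 'tool_rot': array([-1.78500714,  1.56896103, -2.0238207 ]), 'wrist_force': array([ 0.1727812 , -0.10098207, -0.83546082]), 'moment': array([ 0.01236879, -0.06009836, -0.00389299]), 'gripper_width': 0.09345642366524082}
top [0.56248684 0.03671839 0.82343842] [ 0.04529638  0.00658659 -0.99895188]
scene [ 1.21429052 -0.20328421  0.47407396] [-0.7926878   0.31583329 -0.52143588]
```

View pics/top0.png

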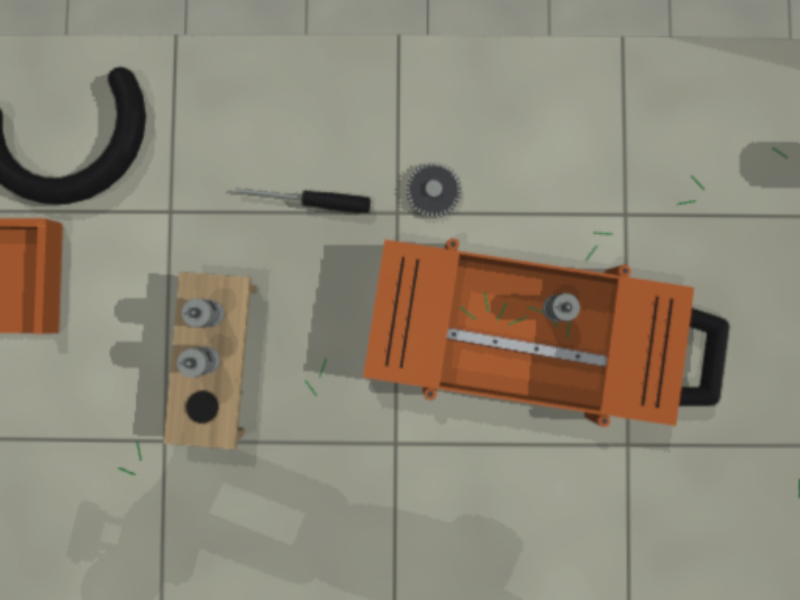

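View pics/scene0.png

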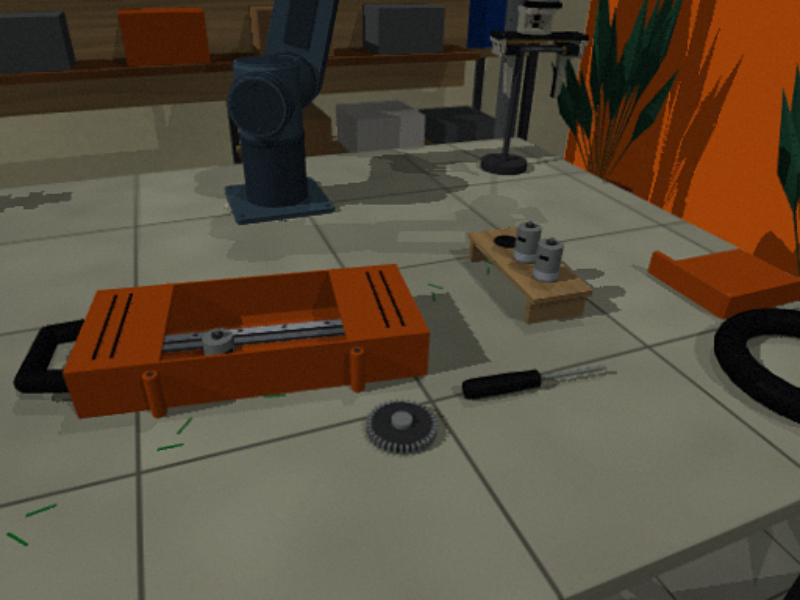

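```bash
python3 - <<'E'
from h import *
f=np.load('top.npz');im,d=f['im'],f['dep'];X=cloud('top',d)
def reg(u0,u1,v0,v1,z0,z1,name):
    s=X[v0:v1,u0:u1].reshape(-1,3);s=s[(s[:,2]>z0)&(s[:,2]<z1)]
    print(name,len(s),np.nanmean(s,0).round(4),'mid',((s.min(0)+s.max(0))/2).round(4),'ext',np.ptp(s,axis=0).round(4));return s
reg(345,380,180,212,.054,.067,'motor top')
reg(345,380,180,212,.067,.08,'motor shaft')
reg(112,145,188,212,.10,.113,'spareA');reg(112,145,218,243,.10,.113,'spareB')
reg(112,145,248,275,.049,.06,'padreg')
reg(105,165,170,290,.045,.055,'shelf')
s=reg(230,450,150,275,.062,.074,'roof')
r=cv2.minAreaRect((s[:,:2]*1000).astype(np.float32));print(r,cv2.boxPoints(r))
print(atz('top',np.array([[566,307]])/1.5625,.071),'pad',atz('top',np.array([[202,407]])/1.5625,.052))
b=atz('top',np.array([[449,335],[605,360],[495,341],[536,349],[577,356]])/1.5625,.024);print('bar pts',b)
s=X[205:240,288:388].reshape(-1,3);s=s[(s[:,2]>.018)&(s[:,2]<.03)]
r=cv2.minAreaRect((s[:,:2]*1000).astype(np.float32));print(len(s),r,s.mean(0))
c1=cv2.resize(im[180:240,280:400],(800,400),interpolation=cv2.INTER_CUBIC)
c2=cv2.resize(im[170:290,100:180],(400,600),interpolation=cv2.INTER_CUBIC)
o=np.zeros((600,800,3),np.uint8);o[:266,:533]=cv2.resize(c1,(533,266));o[:,400:]=np.where(0,0,c2)
o=np.zeros((600,800,3),np.uint8);o[:250,:500]=cv2.resize(c1,(500,250));o[:450,500:]=cv2.resize(c2,(300,450))
cv2.imwrite('pics/c.png',o)
E
```

```text
motor top 246 [ 0.5832 -0.1854  0.0611] mid [ 0.5832 -0.1856  0.0608] ext [0.0366 0.0371 0.0123]
motor shaft 8 [ 0.584  -0.187   0.0686] mid [ 0.5851 -0.1879  0.0689] ext [0.0064 0.0066 0.0036]
spareA 276 [0.5709 0.3047 0.1075] mid [0.5711 0.3058 0.1069] ext [0.0365 0.0374 0.0122]
spareB 267 [0.5065 0.3085 0.1075] mid [0.5063 0.3096 0.1067] ext [0.0365 0.0351 0.0126]
padreg 817 [0.44   0.317  0.0516] mid [0.4397 0.3173 0.0526] ext [0.0573 0.0721 0.0072]
shelf 4139 [0.4998 0.307  0.0506] mid [0.5072 0.31   0.05  ] ext [0.2431 0.1141 0.0099]
roof 9275 [ 0.5491 -0.1345  0.0681] mid [ 0.5509 -0.1337  0.0674] ext [0.2494 0.4494 0.0109]
((550.5647583007812, -134.97320556640625), (428.7635803222656, 216.96446228027344), 81.55220031738281) [[ 411.76508 -331.09204]
 [ 626.37555 -362.9659 ]
 [ 689.36444   61.14563]
 [ 474.75397   93.0195 ]]
[[ 0.58292397 -0.18412312  0.071     ]] pad [[0.44099291 0.31387531 0.052     ]]
bar pts [[ 0.54271919 -0.02971876  0.024     ]
 [ 0.50862107 -0.2535706   0.024     ]
 [ 0.53464058 -0.09573502  0.024     ]
 [ 0.52363933 -0.15454826  0.024     ]
 [ 0.51405853 -0.2133684   0.024     ]]
666 ((544.76806640625, -145.62689208984375), (227.4299774169922, 52.57814025878906), 80.30677795410156) [ 0.52619808 -0.14264468  0.02388469]
```

View pics/c.png

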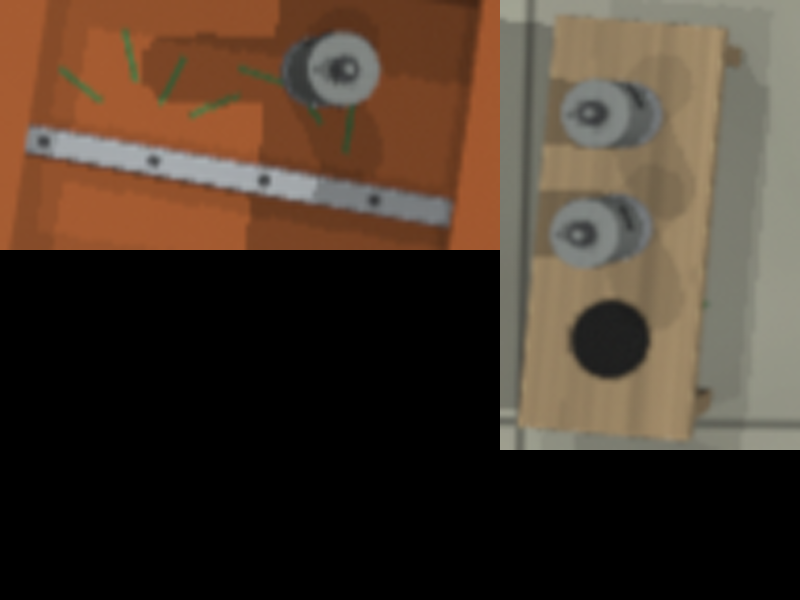

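```bash
cat >> h.py <<'E'
def rel(p,yd=None):
    o=manip.get_obs();R=Ro.from_euler('xyz',o['tool_rot']).as_matrix()
    d=R.T@(np.array(p)-o['tool_pos'])*100
    a=0
    if yd is not None:
        v=R.T@np.r_[np.array(yd)/np.linalg.norm(yd),0];a=np.arctan2(v[2],v[1]);a=(a+np.pi/2)%np.pi-np.pi/2
    print('t',round(o['time_s'],2),'tcp',o['tool_pos'].round(4),'F',o['wrist_force'].round(1),'w',round(o['gripper_width'],4),'j6',o['joints'][5].round(2),'rel cm',d.round(2),'turn',round(a,3))
E
python3 - <<'E'
from h import *
o=manip.get_obs();print(Ro.from_euler('xyz',o['tool_rot']).as_matrix().round(3))
rel([.5835,-.1855,.15],[.147,.989])
E
```

```text
[[-0.001  0.237  0.972]
 [-0.001  0.972 -0.237]
 [-1.    -0.002 -0.   ]]
t 0.1 tcp [0.1299 0.534  0.2179] F [-0.2  0.2  0.1] w 0.093 j6 -0.2 rel cm [  6.87 -59.16  61.1 ] turn -0.091
```

```bash
T='[4,-59.2,61.1,-0.091,-0.4]'; python3 -m creep '[[[4,-59.2,61.1,-0.091,-0.4],[4,-59.2,61.1,-0.091,-0.4],[4,-59.2,61.1,-0.091,-0.4],[4,-59.2,61.1,-0.091,-0.4],[4,-59.2,61.1,-0.091,-0.4],[4,-59.2,61.1,-0.091,-0.4],[4,-59.2,61.1,-0.091,-0.4],[4,-59.2,61.1,-0.091,-0.4],[4,-59.2,61.1,-0.091,-0.4],[4,-59.2,61.1,-0.091,-0.4],[4,-59.2,61.1,-0.091,-0.4],[4,-59.2,61.1,-0.091,-0.4]]]' 30
python3 -c "
from h import *
rel([.5835,-.1855,.15],[.147,.989])"
```

```text
time_s: 1.3
tool_pos: [0.4502, 0.0254, 0.1903]
tool_rot: [1.946, 1.571, 1.797]
wrist_force: [1.2, 0.2, -0.2]
gripper_width: 0.0649
t 1.3 tcp [0.4502 0.0254 0.1903] F [ 1.2  0.2 -0.2] w 0.0649 j6 -1.61 rel cm [  4.02 -18.88  16.3 ] turn -0.001
```

```bash
python3 -m creep '[[[4,-18.9,16.3,0,-0.4],[4,-18.9,16.3,0,-0.4],[4,-18.9,16.3,0,-0.4],[4,-18.9,16.3,0,-0.4],[4,-18.9,16.3,0,-0.4],[4,-18.9,16.3,0,-0.4],[4,-18.9,16.3,0,-0.4],[4,-18.9,16.3,0,-0.4]]]'
python3 - <<'E'
from h import *
rel([.5835,-.1855,.025],[.147,.989])
im,d=snap('scene');cv2.imwrite('pics/s1.png',cv2.resize(im[120:300,0:300],(800,480)))
E
```

```text
time_s: 2.1
tool_pos: [0.5822, -0.1825, 0.1502]
tool_rot: [2.603, 1.569, 2.455]
wrist_force: [-0.1, 0.7, 0.5]
gripper_width: 0.0649
t 2.1 tcp [ 0.5822 -0.1825  0.1502] F [-0.1  0.7  0.5] w 0.0649 j6 -1.91 rel cm [12.52 -0.29  0.19] turn 0.0
```

View pics/s1.png

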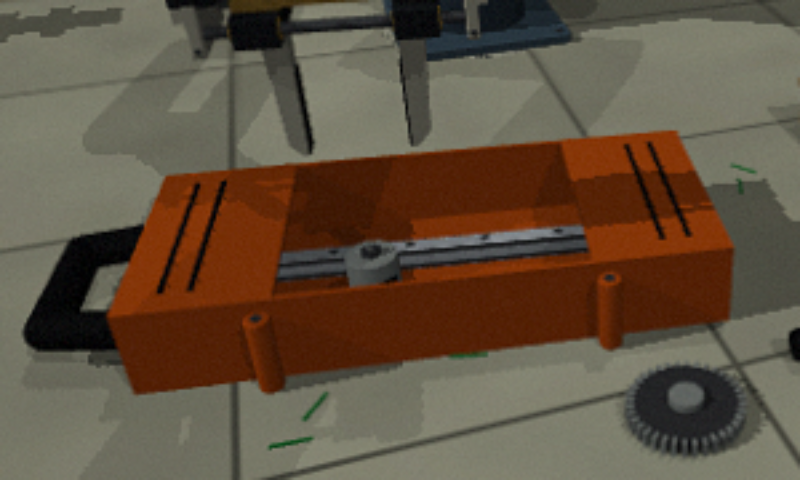

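```bash
python3 -m creep '[[[0,-0.2,0.15,0,-0.4],[3,-0.2,0.15,0,-0.4],[6,-0.2,0.15,0,-0.4],[9,-0.2,0.15,0,-0.4],[11,-0.2,0.15,0,-0.4],[12.3,-0.2,0.15,0,-0.4],[12.3,-0.2,0.15,0,-0.4],[12.3,-0.2,0.15,0,-0.4],[12.3,-0.2,0.15,0,-0.4]]]'
python3 -c "
from h import *
rel([.5835,-.1855,.025],[.147,.989])"
```

```text
time_s: 3.05
tool_pos: [0.5853, -0.1861, 0.0291]
tool_rot: [-0.338, 1.568, -0.485]
wrist_force: [-0.3, 1.2, 1.4]
gripper_width: 0.0649
t 3.05 tcp [ 0.5853 -0.1861  0.0291] F [-0.3  1.2  1.4] w 0.0649 j6 -1.91 rel cm [ 0.41  0.03 -0.19] turn 0.0
```

```bash
python3 -m creep '[[[0.3,0,-0.15,0,-0.4],[0.3,0,-0.15,0,-0.4],[0.3,0,-0.15,0,0.4],[0.3,0,-0.15,0,0.4],[0.3,0,-0.15,0,0.4],[0.3,0,-0.15,0,0.4],[0.3,0,-0.15,0,0.4],[0.3,0,-0.15,0,0.4]]]' 30
python3 -c "
from h import *
rel([.5835,-.1855,.025],[.147,.989])"
```

```text
time_s: 3.85
tool_pos: [0.5829, -0.1859, 0.0246]
tool_rot: [-0.836, 1.57, -0.984]
wrist_force: [0.1, -1.5, 0.8]
gripper_width: 0.0377
t 3.85 tcp [ 0.5829 -0.1859  0.0246] F [ 0.1 -1.5  0.8] w 0.0377 j6 -1.91 rel cm [-0.04  0.04  0.05] turn -0.0
```

```bash
python3 -m creep '[[[-2,0,0,0,0.4],[-5,0,0,0,0.4],[-9,0,0,0,0.4],[-14,0,0,0,0.4],[-14,0,0,0,0.4],[-14,0,0,0,0.4]]]' 30
python3 -c "
from h import *
rel([.441,.313,.165],[.065,.998])"
```

```text
time_s: 4.45
tool_pos: [0.5832, -0.1856, 0.1656]
tool_rot: [-0.244, 1.568, -0.392]
wrist_force: [-0.2, 0.0, -1.7]
gripper_width: 0.0375
t 4.45 tcp [ 0.5832 -0.1856  0.1656] F [-0.2  0.  -1.7] w 0.0375 j6 -1.91 rel cm [-2.000e-02  4.722e+01 -2.141e+01] turn -0.083
```

```bash
python3 -m creep '[[[0,3,-1.4,0,0.4],[0,7,-3.2,0,0.4],[0,11,-5,-0.02,0.4],[0,15,-7,-0.04,0.4],[0,19,-9,-0.06,0.4],[0,23,-11,-0.083,0.4],[0,27,-13,-0.083,0.4],[0,31,-15,-0.083,0.4],[0,35,-17,-0.083,0.4],[0,39,-18.5,-0.083,0.4],[0,43,-20,-0.083,0.4],[0,45,-21,-0.083,0.4]]]' 30
python3 -m creep '[[[0,2.2,-0.4,0,0.4],[0,2.2,-0.4,0,0.4],[0,2.2,-0.4,0,0.4],[0,2.2,-0.4,0,0.4]]]' 30
python3 - <<'E'
from h import *
rel([.441,.313,.0735],[.065,.998])
f=snap('top');im,d=f;X=cloud('top',d)
s=X[180:300,60:200].reshape(-1,3);s=s[(s[:,2]>.08)]
cv2.imwrite('pics/t2.png',cv2.resize(im[170:300,60:233],(800,600)))
E
```

```text
time_s: 5.65
tool_pos: [0.4387, 0.293, 0.1621]
tool_rot: [-2.966, 1.566, -3.029]
wrist_force: [-0.0, -0.1, -2.0]
gripper_width: 0.0375
time_s: 6.05
tool_pos: [0.4382, 0.3116, 0.1633]
tool_rot: [-2.53, 1.568, -2.595]
wrist_force: [0.7, -0.6, -1.4]
gripper_width: 0.0375
t 6.05 tcp [0.4382 0.3116 0.1633] F [ 0.7 -0.6 -1.4] w 0.0375 j6 -1.09 rel cm [8.98 0.17 0.29] turn -0.0
```

View pics/t2.png

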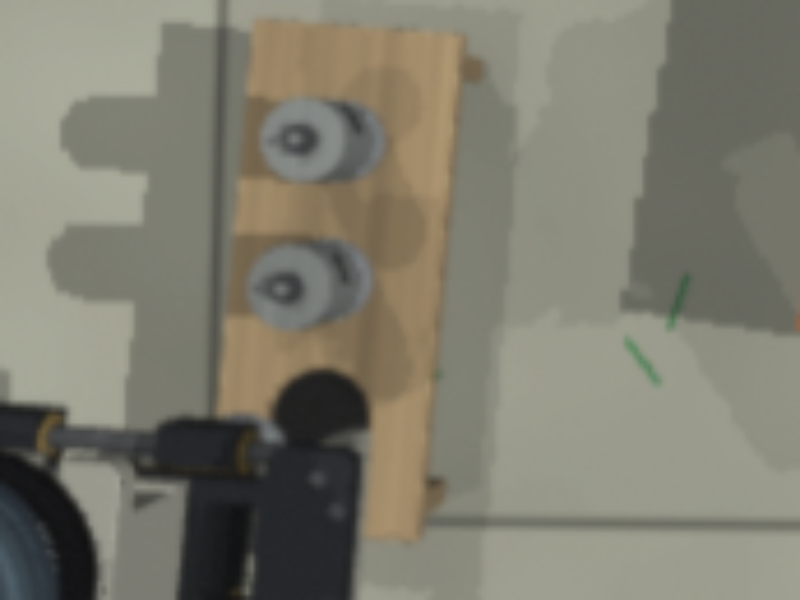

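```bash
python3 -m creep '[[[2,0.15,0.25,0,0.4],[4,0.15,0.25,0,0.4],[6,0.15,0.25,0,0.4],[7.5,0.15,0.25,0,0.4],[8.2,0.15,0.25,0,0.4],[8.2,0.15,0.25,0,0.4],[8.2,0.15,0.25,0,0.4],[8.2,0.15,0.25,0,0.4]]]' 30
python3 -c "
from h import *
rel([.441,.313,.0730],[.065,.998])"
```

```text
time_s: 6.9
tool_pos: [0.4421, 0.3142, 0.0835]
tool_rot: [0.467, 1.569, 0.402]
wrist_force: [1.3, 0.2, -0.9]
gripper_width: 0.0375
t 6.9 tcp [0.4421 0.3142 0.0835] F [ 1.3  0.2 -0.9] w 0.0375 j6 -1.09 rel cm [ 1.05 -0.12 -0.11] turn -0.0
```

```bash
python3 -m creep '[[[0.3,-0.1,-0.1,0,0.4],[0.6,-0.1,-0.1,0,0.4],[0.8,-0.1,-0.1,0,0.4],[0.8,-0.1,-0.1,0,0.4],[0.8,-0.1,-0.1,0,0.4],[0.8,-0.1,-0.1,0,0.4]]]' 30
python3 -c "
from h import *
rel([.441,.313,.0730],[.065,.998])"
```

```text
time_s: 7.5
tool_pos: [0.4403, 0.3132, 0.0745]
tool_rot: [0.592, 1.571, 0.527]
wrist_force: [0.1, 0.7, -1.8]
gripper_width: 0.0376
t 7.5 tcp [0.4403 0.3132 0.0745] F [ 0.1  0.7 -1.8] w 0.0376 j6 -1.09 rel cm [ 0.15 -0.01  0.07] turn 0.0
```

```bash
python3 -m creep '[[[0.1,0,0.05,0,0.4],[0.2,0,0.05,0,0.4],[0.25,0,0.05,0,0.4],[0.25,0,0.05,0,0.4],[0.25,0,0.05,0,0.4]]]' 30
python3 -c "
from h import *
rel([.441,.313,.0730],[.065,.998])"
```

```text
time_s: 8.0
tool_pos: [0.441, 0.3131, 0.0725]
tool_rot: [0.371, 1.57, 0.306]
wrist_force: [-1.0, -0.7, 6.0]
gripper_width: 0.0376
t 8.0 tcp [0.441  0.3131 0.0725] F [-1.  -0.7  6. ] w 0.0376 j6 -1.09 rel cm [-0.05 -0.01  0.  ] turn 0.0
```

```bash
python3 -m creep '[[[0,0,0,0,-0.1],[0,0,0,0,-0.4],[0,0,0,0,-0.4],[0,0,0,0,-0.4],[-2,0,0,0,-0.4],[-5,0,0,0,-0.4],[-9,0,0,0,-0.4],[-12,0,0,0,-0.4],[-12,0,0,0,-0.4],[-12,0,0,0,-0.4]]]'
python3 - <<'E'
from h import *
rel([.535,-.125,.15],[.989,-.15])
E
```

```text
time_s: 9.0
tool_pos: [0.4409, 0.3131, 0.1922]
tool_rot: [0.461, 1.57, 0.396]
wrist_force: [-0.5, -1.1, -0.3]
gripper_width: 0.0652
t 9.0 tcp [0.4409 0.3131 0.1922] F [-0.5 -1.1 -0.3] w 0.0652 j6 -1.09 rel cm [  4.21 -43.11  12.22] turn -1.485
```

```bash
python3 -m creep '[[[0,-3,1,0.13,0],[0,-6,2,0.27,0],[0,-10,3,0.41,0],[0,-14,4,0.55,0],[0,-18,5.1,0.69,0.15],[0,-22,6.2,0.83,0.15],[0,-26,7.3,0.97,0.15],[0,-30,8.4,1.11,0.15],[0,-34,9.6,1.25,0.15],[0,-38,10.8,1.39,0.15],[0,-41,11.6,1.53,0.15],[0,-43,12.2,1.657,0.15]]]'
python3 -m creep '[[[0,0,0,0,0.15],[0,0,0,0,0.15],[0,0,0,0,0.15]]]'
python3 - <<'E'
from h import *
rel([.529,-.1207,.06],[.989,-.15])
im,d=snap('top');X=cloud('top',d)
s=X[240:285,60:160].reshape(-1,3);s=s[(s[:,2]>.10)&(s[:,2]<.114)]
print('motor',len(s),s.mean(0).round(4),((s.min(0)+s.max(0))/2).round(4))
E
```

```text
time_s: 10.2
tool_pos: [0.5338, -0.126, 0.1895]
tool_rot: [-1.733, 1.567, 2.821]
wrist_force: [0.2, -0.4, 1.0]
gripper_width: 0.0396
time_s: 10.5
tool_pos: [0.5339, -0.1226, 0.191]
tool_rot: [-2.02, 1.568, 2.544]
wrist_force: [-0.2, -0.8, 0.5]
gripper_width: 0.0392
t 10.5 tcp [ 0.5339 -0.1226  0.191 ] F [-0.2 -0.8  0.5] w 0.0392 j6 -0.28 rel cm [13.1  -0.48 -0.1 ] turn 0.002
motor 297 [0.4464 0.3124 0.1092] [0.4575 0.3139 0.1071]
```

```bash
python3 -m creep '[[[3,-0.4,-0.1,0,0.15],[7,-0.4,-0.1,0,0.15],[10,-0.4,-0.1,0,0.15],[13,-0.4,-0.1,0,0.15],[13,-0.4,-0.1,0,0.15],[13,-0.4,-0.1,0,0.15],[13,-0.4,-0.1,0,0.15]]]'
python3 - <<'E'
from h import *
rel([.529,-.1207,.009],[.989,-.15])
im,d=snap('top');X=cloud('top',d)
s=X[240:285,60:160].reshape(-1,3);s=s[(s[:,2]>.10)&(s[:,2]<.114)&(s[:,0]<.465)]
print('motor',len(s),s.mean(0).round(4),((s.min(0)+s.max(0))/2).round(4))
im,d=snap('scene')
a=cv2.resize(im[100:290,0:300],(800,507));cv2.imwrite('pics/s3.png',a)
E
```

```text
time_s: 11.25
tool_pos: [0.5322, -0.1224, 0.0638]
tool_rot: [1.304, 1.568, -0.417]
wrist_force: [-0.7, 0.7, 0.3]
gripper_width: 0.0396
t 11.25 tcp [ 0.5322 -0.1224  0.0638] F [-0.7  0.7  0.3] w 0.0396 j6 -0.28 rel cm [ 5.48 -0.35 -0.13] turn 0.001
motor 279 [0.4441 0.3127 0.1094] [0.4433 0.3137 0.1069]
```

View pics/s3.png

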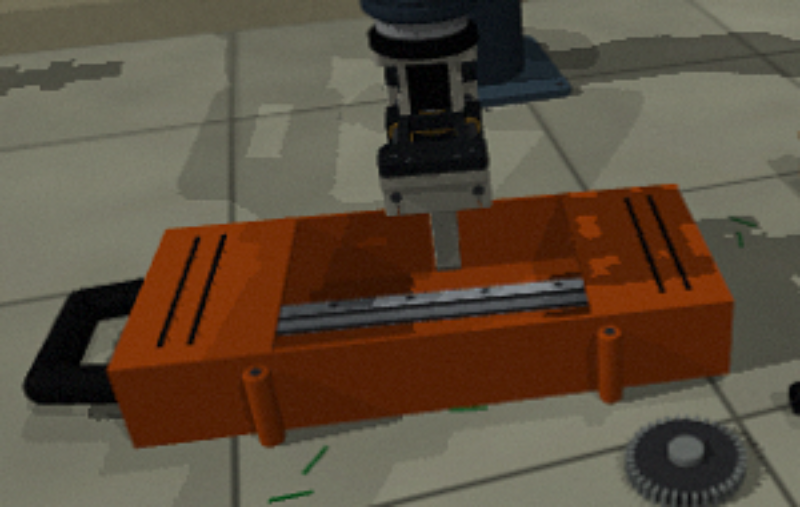

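```bash
python3 -m creep '[[[1.5,-0.3,-0.1,0,0.15],[3,-0.3,-0.1,0,0.15],[4.4,-0.3,-0.1,0,0.15],[5,-0.3,-0.1,0,0.15],[5,-0.3,-0.1,0,0.15],[5,-0.3,-0.1,0,0.15],[5,-0.3,-0.1,0,0.15]]]'
python3 -c "
from h import *
rel([.529,-.1207,.009],[.989,-.15])"
```

```text
time_s: 12.05
tool_pos: [0.5288, -0.1213, 0.0129]
tool_rot: [1.292, 1.569, -0.43]
wrist_force: [1.2, 0.3, -0.8]
gripper_width: 0.0394
t 12.05 tcp [ 0.5288 -0.1213  0.0129] F [ 1.2  0.3 -0.8] w 0.0394 j6 -0.28 rel cm [ 0.39  0.01 -0.06] turn -0.001
```

```bash
python3 -m creep '[[[0.2,0,0,0,0.15],[0.4,0,0,0,0.3],[0.4,0,0,0,0.9],[0.4,0,0,0,0.9],[0.4,0,0,0,0.9],[0.4,0,0,0,0.9],[0.4,0,0,0,0.9],[0.4,0,0,0,0.9]]]' 15
python3 -c "
from h import *
rel([.529,-.1207,.009],[.989,-.15])"
```

```text
time_s: 12.85
tool_pos: [0.5282, -0.1209, 0.008]
tool_rot: [1.382, 1.571, -0.34]
wrist_force: [0.6, 0.5, -0.8]
gripper_width: 0.0136
t 12.85 tcp [ 0.5282 -0.1209  0.008 ] F [ 0.6  0.5 -0.8] w 0.0136 j6 -0.28 rel cm [-0.1   0.08 -0.04] turn -0.0
```

```bash
python3 -m creep '[[[0,0,0.7,0,0.9],[0,0,1.6,0,0.9],[0,0,2.6,0,0.9],[0,0,3.6,0,0.9],[0,0,4.5,0,0.9],[0,0,5.2,0,0.9],[0,0,5.2,0,0.9],[0,0,5.2,0,0.9]]]' 15
python3 -m creep '[[[0,0,0.3,0,0.9],[0,0,0.6,0,0.9],[0,0,0.9,0,0.9],[0,0,1.2,0,0.9],[0,0,1.2,0,0.9],[0,0,1.2,0,0.9]]]' 15
python3 -c "
from h import *
rel([.529,-.1207,.009],[.989,-.15])"
```

```text
time_s: 13.65
tool_pos: [0.5196, -0.1691, 0.0074]
tool_rot: [-2.795, 1.564, 1.765]
wrist_force: [3.6, 15.8, 1.2]
gripper_width: 0.0136
time_s: 14.25
tool_pos: [0.5175, -0.1793, 0.007]
tool_rot: [-2.752, 1.562, 1.808]
wrist_force: [4.2, 19.7, 1.8]
gripper_width: 0.0136
t 14.25 tcp [ 0.5175 -0.1793  0.007 ] F [ 4.2 19.7  1.8] w 0.0136 j6 -0.39 rel cm [-0.15  0.24 -5.97] turn -0.002
```

```bash
python3 -m creep '[[[0,0,0,0,0.5],[0,0,0,0,0.5],[0,0,0,0,0.5],[0,0,0,0,0.5]]]' 15
python3 - <<'E'
from h import *
hc=np.array([.5506,-.135]);hy=np.array([.147,.989]);hx=np.array([.989,-.147])
t=hc-.06*hy-.0232*hx;print(t)
rel([*t,.009],[.989,-.15])
im,d=snap('top');cv2.imwrite('pics/t4.png',cv2.resize(im[140:280,220:407],(800,600)))
print(proj('top',[*(hc+.09*hy-.0232*hx),.024]))
E
```

```text
time_s: 14.65
tool_pos: [0.5184, -0.1852, 0.0081]
tool_rot: [0.599, 1.57, -1.124]
wrist_force: [-0.8, 0.3, -0.9]
gripper_width: 0.0232
[ 0.5188352 -0.1909296]
t 14.65 tcp [ 0.5184 -0.1852  0.0081] F [-0.8  0.3 -0.9] w 0.0232 j6 -0.39 rel cm [-0.09  0.13  0.56] turn -0.001
[[293.09308667 215.26454344]]
```

View pics/t4.png

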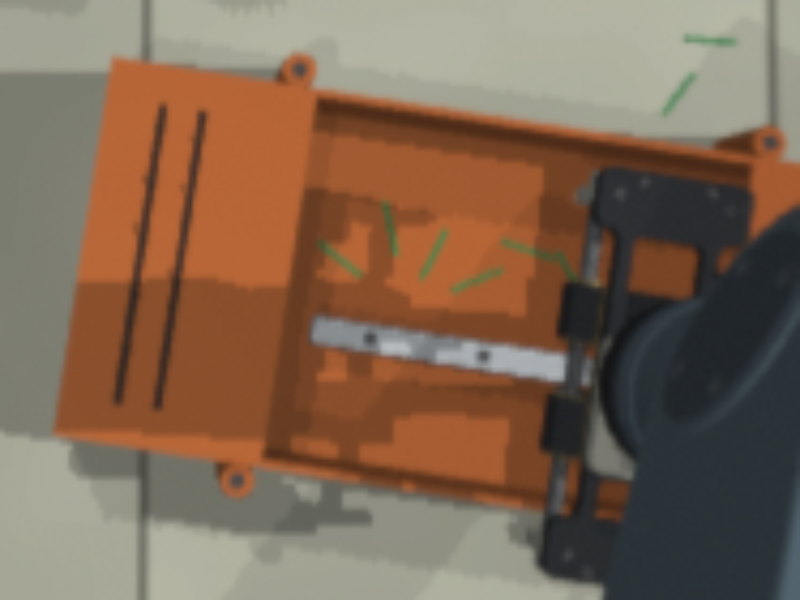

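```bash
python3 -m creep '[[[0,0,0.3,0,0.5],[0,0,0.55,0,0.5],[0,0,0.55,0,0.5],[0,0,0.55,0,0.9],[0,0,0.55,0,0.9],[0,0,0.55,0,0.9],[0,0,0.55,0,0.9]]]' 15
python3 -m creep '[[[-0.7,0,0,0,0.9],[-1.5,0,0,0,0.9],[-2.3,0,0,0,0.9],[-3,0,0,0,0.9],[-3.6,0,0,0,0.9],[-4.2,0,0,0,0.9],[-4.5,0,0,0,0.9],[-4.5,0,0,0,0.9],[-4.5,0,0,0,0.9]]]' 15
python3 -c "
from h import *
rel([.5188,-.1909,.066],[.989,-.15])"
```

```text
time_s: 15.4
tool_pos: [0.5173, -0.1895, 0.0079]
tool_rot: [-1.509, 1.57, 3.053]
wrist_force: [-1.7, -0.6, 0.5]
gripper_width: 0.0137
time_s: 16.3
tool_pos: [0.5175, -0.1897, 0.0529]
tool_rot: [-0.565, 1.571, -2.287]
wrist_force: [-0.6, 0.3, -1.3]
gripper_width: 0.014
t 16.3 tcp [ 0.5175 -0.1897  0.0529] F [-0.6  0.3 -1.3] w 0.014 j6 -0.4 rel cm [-1.31  0.15  0.1 ] turn -0.0
```

```bash
python3 -m creep '[[[-0.3,0,0,0,0.9],[-0.6,0,0,0,0.9],[-0.9,0,0,0,0.9],[-1.2,0,0,0,0.9],[-1.4,0,0,0,0.9],[-1.4,0,0,0,0.9],[-1.4,0,0,0,0.9]]]' 15
python3 - <<'E'
from h import *
rel([.5188,-.1909,.066],[.989,-.15])
im,d=snap('scene');cv2.imwrite('pics/s5.png',cv2.resize(im[90:280,0:300],(800,507)))
E
```

```text
time_s: 17.0
tool_pos: [0.5176, -0.1896, 0.0672]
tool_rot: [1.661, 1.571, -0.06]
wrist_force: [-0.9, 0.6, -1.7]
gripper_width: 0.0139
t 17.0 tcp [ 0.5176 -0.1896  0.0672] F [-0.9  0.6 -1.7] w 0.0139 j6 -0.4 rel cm [0.12 0.14 0.11] turn -0.001
```

View pics/s5.png

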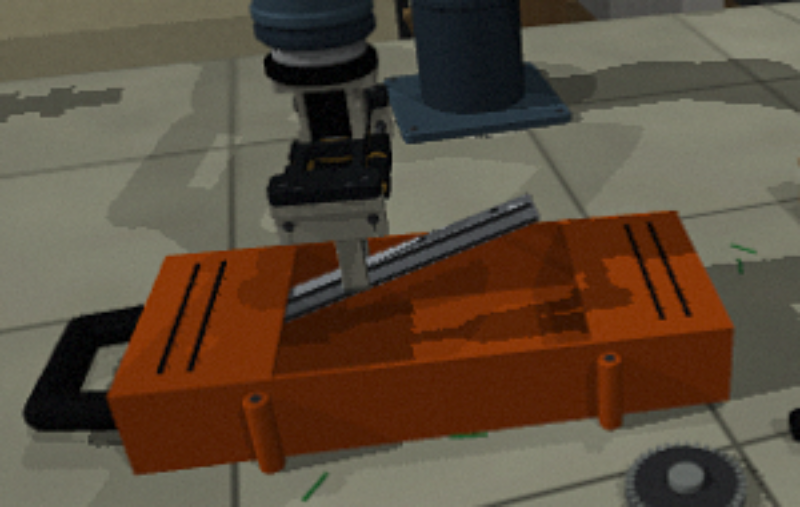

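```bash
python3 -m creep '[[[-0.3,0,-1,0,0.9],[-0.7,0,-2,0,0.9],[-1.1,0,-3,0,0.9],[-1.45,0,-4,0,0.9],[-1.8,0,-5,0,0.9],[-2.2,0,-6,0,0.9],[-2.55,0,-7,0,0.9],[-2.9,0,-8,0,0.9],[-3.3,0,-9,0,0.9],[-3.7,0,-10,0,0.9],[-4.1,0,-11,0,0.9],[-4.1,0,-11,0,0.9]]]' 20
python3 - <<'E'
from h import *
rel([.545,-.02,.11],[.989,-.15])
im,d=snap('scene');cv2.imwrite('pics/s6.png',cv2.resize(im[50:280,0:330],(800,558)))
E
```

```text
time_s: 18.25
tool_pos: [0.5348, -0.0797, 0.1089]
tool_rot: [1.58, 1.569, -0.141]
wrist_force: [1.2, -1.0, -2.1]
gripper_width: 0.0138
t 18.25 tcp [ 0.5348 -0.0797  0.1089] F [ 1.2 -1.  -2.1] w 0.0138 j6 -0.21 rel cm [-0.11  0.12 -6.05] turn 0.001
```

View pics/s6.png

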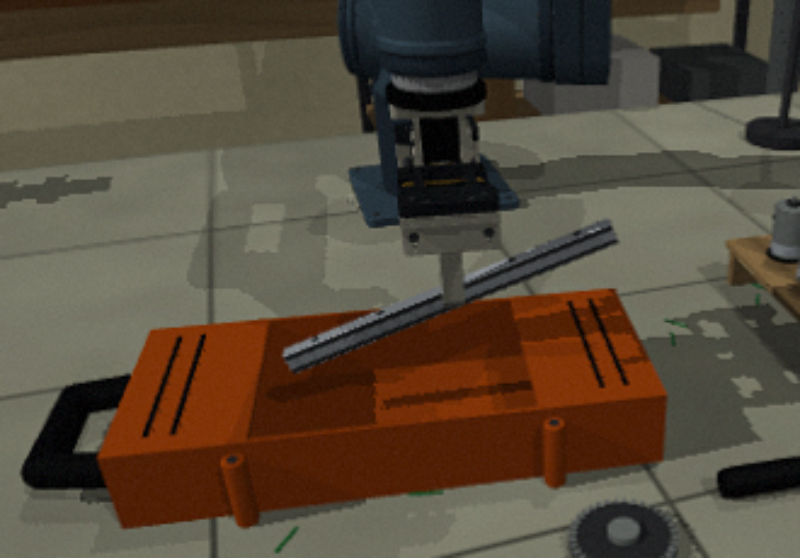

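```bash
python3 -m creep '[[[-1.5,0,0,0,0.9],[-3,0,0,0,0.9],[-4.5,0,0,0,0.9],[-5.5,0,1,0,0.9],[-5.5,0,2,0,0.9],[-5.5,0,3,0,0.9],[-5.5,0,4,0,0.9],[-5.5,0,5,0,0.9],[-5.5,0,5.2,0,0.9],[-5.5,0,5.2,0,0.9],[-5.5,0,5.2,0,0.9]]]' 15
python3 -m creep '[[[0.8,0,0,0,0.9],[1.6,0,0,0,0.9],[2.4,0,0,0,0.9],[3.2,0,0,0,0.9],[4,0,0,0,0.9],[4.8,0,0,0,0.9],[5.4,0,0,0,0.9],[6,0,0,0,0.9],[6.6,0,0,0,0.9],[7.2,0,0,0,0.9],[7.2,0,0,0,0.9],[7.2,0,0,0,0.9]]]' 12
python3 - <<'E'
from h import *
rel([.5276,-.1316,.073],[.989,-.15])
E
```

```text
time_s: 19.4
tool_pos: [0.5262, -0.1321, 0.1628]
tool_rot: [-2.363, 1.57, 2.198]
wrist_force: [-0.4, 0.6, -2.5]
gripper_width: 0.0139
time_s: 20.6
tool_pos: [0.5262, -0.1323, 0.0908]
tool_rot: [-1.543, 1.57, 3.019]
wrist_force: [1.0, -0.1, -1.1]
gripper_width: 0.0139
t 20.6 tcp [ 0.5262 -0.1323  0.0908] F [ 1.  -0.1 -1.1] w 0.0139 j6 -0.3 rel cm [ 1.78  0.12 -0.09] turn -0.001
```

```bash
python3 -m creep '[[[0.4,0,0,0,0.9],[0.8,0,0,0,0.9],[1.2,0,0,0,0.9],[1.6,0,0,0,0.9],[1.7,0,0,0,0.9],[1.7,0,0,0,0.9],[1.7,0,0,0,0.9],[1.7,0,0,0,0.9]]]' 12
python3 - <<'E'
from h import *
rel([.5276,-.1316,.073],[.989,-.15])
im,d=snap('scene');cv2.imwrite('pics/s7.png',cv2.resize(im[50:280,0:330],(800,558)))
E
```

```text
time_s: 21.4
tool_pos: [0.5263, -0.1323, 0.074]
tool_rot: [0.984, 1.571, -0.738]
wrist_force: [0.1, 0.5, -2.2]
gripper_width: 0.0139
t 21.4 tcp [ 0.5263 -0.1323  0.074 ] F [ 0.1  0.5 -2.2] w 0.0139 j6 -0.3 rel cm [ 0.1   0.12 -0.09] turn -0.001
```

View pics/s7.png

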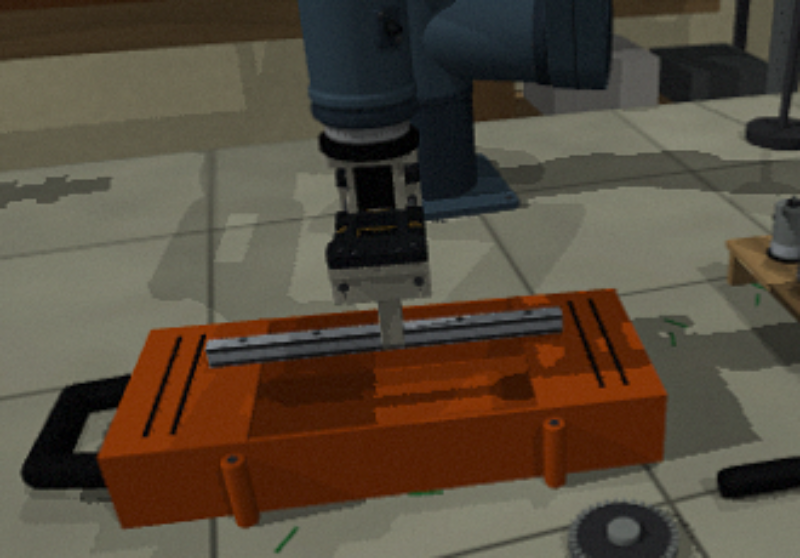

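```bash
python3 -m creep '[[[0.2,0,0,0,0.9],[0.3,0,0,0,0.9],[0.3,0,0,0,0.65],[0.3,0,0,0,0.5],[0.3,0,0,0,0.5],[0.8,0,0,0,0.5],[1.3,0,0,0,0.5],[1.3,0,0,0,0.5],[1.3,0,0,0,0.5]]]' 12
python3 -m creep '[[[0,0,0,0,0.9],[0,0,0,0,0.9],[0,0,0,0,0.9],[0,0,0,0,0.9],[0,0,0,0,0.9]]]' 40
python3 - <<'E'
from h import *
rel([.5276,-.1316,.16])
im,d=snap('top');X=cloud('top',d)
m=(X[...,2]>.08)&(X[...,2]<.094);m[:, :230]=0;m[:,460:]=0
s=X[m];print(len(s),s.min(0),s.max(0))
E
```

```text
time_s: 22.35
tool_pos: [0.526, -0.1322, 0.0605]
tool_rot: [-1.882, 1.57, 2.679]
wrist_force: [0.1, -0.2, -0.1]
gripper_width: 0.0234
time_s: 22.85
tool_pos: [0.5264, -0.1323, 0.0611]
tool_rot: [1.303, 1.571, -0.419]
wrist_force: [0.7, -0.1, -1.1]
gripper_width: 0.0138
t 22.85 tcp [ 0.5264 -0.1323  0.0611] F [ 0.7 -0.1 -1.1] w 0.0138 j6 -0.3 rel cm [-9.89  0.11 -0.09] turn 0
459 [ 0.52121298 -0.12691048  0.08252917] [0.55514388 0.01556406 0.09137499]
```

```bash
python3 -m creep '[[[-0.7,0,0,0,0.9],[-1.8,0,0,0,0.9],[-3,0,0,0,0.9],[-4.2,0,0,0,0.9],[-5.4,0,0,0,0.9],[-6.6,0,0,0,0.9],[-7.8,0,0,0,0.9],[-9,0,0,0,0.9],[-9.7,0,0,0,0.9],[-10,0,0,0,0.9],[-10,0,0,0,0.9],[-10,0,0,0,0.9]]]' 40
python3 -m creep '[[[0,0,0,0,0.9],[0,0,0,0,0.9],[0,0,0,0,0.9],[0,0,0,0,0.9],[0,0,0,0,0.9]]]' 40
python3 - <<'E'
from h import *
rel([.5276,-.1316,.16])
im,d=snap('top');X=cloud('top',d)
s=X[240:285,60:160].reshape(-1,3);s=s[(s[:,2]>.10)&(s[:,2]<.114)&(s[:,0]<.465)]
print('motor',len(s),s.mean(0).round(4),((s.min(0)+s.max(0))/2).round(4))
m=(X[...,2]>.12)&(X[...,2]<.24)&(abs(X[...,0]-.55)<.04);m[:, :200]=0
s=X[m];s=s[s[:,1]>-.06];print(len(s),np.polyfit(s[:,1],s[:,2],1) if len(s) else '',s.min(0),s.max(0))
im,d=snap('scene');cv2.imwrite('pics/s8.png',cv2.resize(im[20:280,0:400],(800,520)))
E
```

```text
time_s: 24.1
tool_pos: [0.526, -0.1321, 0.1605]
tool_rot: [-1.851, 1.57, 2.711]
wrist_force: [0.2, -0.1, -2.2]
gripper_width: 0.0137
time_s: 24.6
tool_pos: [0.5263, -0.1323, 0.1609]
tool_rot: [-1.828, 1.571, 2.733]
wrist_force: [0.1, 0.5, -2.3]
gripper_width: 0.0138
t 24.6 tcp [ 0.5263 -0.1323  0.1609] F [ 0.1  0.5 -2.3] w 0.0138 j6 -0.3 rel cm [ 0.09  0.12 -0.09] turn 0
motor 288 [0.4439 0.3127 0.1093] [0.4435 0.3143 0.1073]
352 [-0.00875503  0.18773359] [ 0.5300798  -0.05998311  0.16937117] [0.55443747 0.01629228 0.19194222]
```

View pics/s8.png

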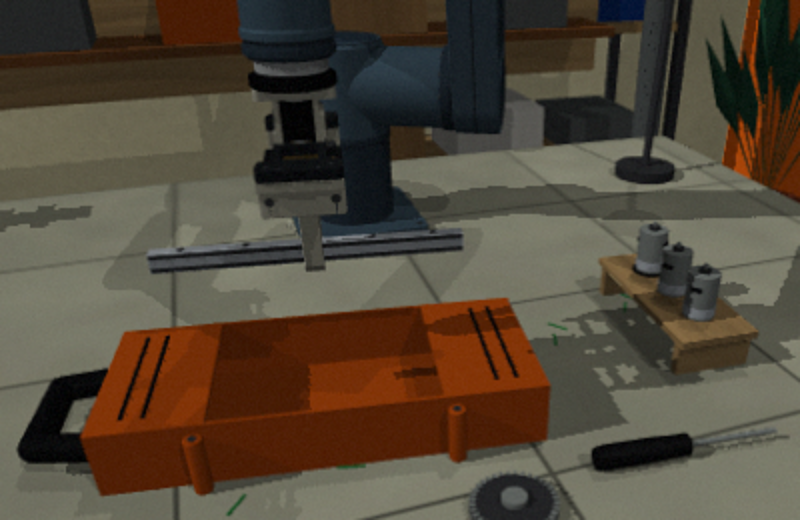

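The bar is held level, with its top at about z = 0.188 and a slope under 0.01. The motor stands on the pad in a row with the spares.

```bash
python3 -c "
from station import workorder
print(workorder.hand_in())"
```

```text
the job is handed in; nothing more can be done
None
```

I finished the job and handed it in at about 24.7 s of the 58 s allowed. No verdict is reported, so what follows rests on my own checks.

- **Motor:** I gripped it and stood it on the pad. The top camera puts it about 3 mm from the pad's centre (motor at 0.4437, 0.313; pad at about 0.441, 0.3135). Its top is at 0.109 m, the height expected for an upright motor on the pad.
- **Bar:** I slid it towards the handle end until it touched the wall, then lifted it by its middle so its +y end tilted up through the opening by about 21° (computed from the lift height). I then drew it out slantwise, levelled it across the two roofs, gripped it again at 40 N and lifted it.
- **Last check:** The bar's top is at about 0.188 m, so its end centres are at about 0.178 m, against the 0.133 m required. Its slope is 0.009 rad, measured on its +y half. The gripper opening is 13.8 mm on the 14 mm bar, and the wrist force shows only the bar's weight, about 2.3 N. In the last picture the bar touches nothing else, and the spare motors, gear and screwdriver look undisturbed.
- **Disagreement:** My first guess for the bar's middle, taken from its hole pattern, was about 29 mm off. The contact with the wall and a top view corrected it before I lifted. None of the final checks failed.

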